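# Unstack the food boxes onto their trays

### The job

Take the stack of food boxes apart from the top down: stand the salt shaker in the round wooden tray, then each small box in the tray of its lid's colour, and last the long red-lidded box in the long red tray. Everything must stand upright and flat on its tray's floor, inside the rim, released; set things down without tipping or dropping them, and leave the espresso cup and the mint mug where they stand.

Things in the scene. Friction and masses are not known exactly. Their poses are not given: they have to be found in the camera images.
- salt_shaker: round glass salt shaker with grey cap, 90 mm high, 44 mm diameter up to 66 mm height, the cap 34 mm; 0.1 kg. Origin: centre of its underside, z up. At the start it stands on top of one of the two small boxes, at the top of the stack
- blue_box: square food box with white body and blue clip lid, 56 x 56 x 50 mm high, about 0.12 kg, a plain upright box to the gripper. Origin: centre of its underside; x and y along its sides, z up. At the start it stands on one half of the red-lidded long box, about 42 mm from that box's middle along its length
- yellow_box: square food box with white body and yellow clip lid, 56 x 56 x 50 mm high, about 0.12 kg, a plain upright box to the gripper. Origin: centre of its underside; x and y along its sides, z up. At the start it stands on one half of the red-lidded long box, about 42 mm from that box's middle along its length
- red_box: long food box with white body and red clip lid, 66 mm wide (its x) x 170 mm long (its y) x 44 mm high, about 0.28 kg, a plain box to the gripper, flat top. Origin: centre of its underside, z up. It stands on the worktop as the foot of the stack and carries the two small boxes side by side along its length, with about 28 mm between them
- round_tray: fixed shallow round wooden tray for the salt shaker: 76 mm outside diameter, 68 mm inside, floor 3 mm thick, top of rim 8 mm above the worktop. Origin: centre of its underside, on the worktop, z up
- blue_tray: fixed shallow square blue plastic tray for the blue-lidded box: 88 x 88 mm outside, 80 x 80 mm inside, floor 3 mm thick, rim 4 mm wide whose top is 8 mm above the worktop. Origin: centre of its underside, on the worktop; x and y along its sides, z up
- yellow_tray: fixed shallow square yellow plastic tray for the yellow-lidded box: 88 x 88 mm outside, 80 x 80 mm inside, floor 3 mm thick, rim 4 mm wide whose top is 8 mm above the worktop. Origin: centre of its underside, on the worktop; x and y along its sides, z up
- red_tray: fixed long red plastic tray for the red-lidded box: 98 mm (its x) x 202 mm (its y) outside, 90 x 194 mm inside, floor 3 mm thick, rim 4 mm wide whose top is 8 mm above the worktop; the box fits only lengthwise. Origin: centre of its underside, on the worktop, z up. At the right a wall cabinet overhangs the worktop (y below -0.40, x over 0.33, z over 0.49)
- espresso_cup: bystander: white espresso cup with a handle, 58 x 87 x 56 mm high, loose. Origin: centre of its underside (of the whole outline, handle included), handle to its -y. Not to be moved
- mint_mug: bystander: mint green mug with a handle, 80 x 115 x 102 mm high, loose. Origin: centre of its underside (of the whole outline, handle included), handle to its -y. Not to be moved

How it is judged:
By the outcome, as a careful person would: the job done as asked, in the order asked, and still so for the second after the job is handed in, with the robot touching nothing.
It also fails if it takes over 109 s, if anything falls off the work surface, if the arm or the gripper's body presses on something with over 40 N, if the wrist force passes 120 N, or if a joint passes its speed limit or range.

### The arm

A 6-joint arm with a two-finger parallel gripper is mounted at the origin on a cart in front of the work surface, level with it; the furniture and walls round the work are solid. World frame = base frame: x ahead of the robot, y to its left, z up, the work surface at z = 0. Lengths are in m, angles in rad, forces in N, time in s.
With the tool pointing down it reaches from about 0.25 to 0.725 m from the base axis. Payload 4 kg.
Tool frame: the origin (TCP) lies midway between the tips of the shut fingers; the grasp point (between the pads) lies 19 mm behind it; z points along the fingers, y is the line along which they close (so a half turn about z gives the same grasp; the last joint's range is limited). The gripper opens to 85 mm and grips with 20 to 120 N. Pads are 22 mm wide; open, the fingers measure 114 mm over their backs; the gripper's body (76 mm by 85 mm) begins 54 mm behind the grasp point. The pads swing forward as they close: fully open they stand 13 mm farther back than shut.
Start: joints at [-1.123, 0.241, 0.005, 1.335, 0, 1.571], TCP at [0.216, -0.451, 0.198] pointing down, gripper open.
Joint ranges: [-2.72, 2.72], [-1.05, 1.87], [-1.09, 1.28], [-1.99, 2.15], [-1.42, 1.44], [-3.14, 3.14]. Speed limits (rad/s): [2.79, 2.79, 3.14, 3.14, 3.14, 3.14].

### API

Orientations are given as a unit quaternion [x, y, z, w].
In Python, from workcell import get_obs, camera, job_done, silhouettes gives the robot as it stands. The module is installed in compiled form; this text tells all that it offers.
- The arm moves only by the tool drive_tool, never from a script. Its argument "increments" is a list of rows, each a list of 3 entries, a list of its own where there are three numbers: the shift along the world's x, y, z in mm, then the turn, a rotation vector about the world's x, y, z in degrees, then the opening, from 0 (shut) to 1 (fully open). A call has 1 to 8 rows; each row shifts and turns the commanded pose from where the row before left it; what a row does not reach is not made up. A row lasts 1/12 s, in which the tool goes at most 41.7 mm and 7.16 degrees, less where a joint would pass 70% of its speed; a pose out of reach is approached as far as the arm can. A call is refused whole if a number of a shift passes 41.7 or a number of a turn 7.16, either way. A call with a gripper value outside its range is refused whole. The fingers move at their own pace and stop on an object; the grip force is fixed at half the most. Time passes only in rows, so rows that do not move let the fingers close. It gives the time, the measured TCP pose, the force, the opening and the grip force at its end, in the units of the state.
- get_obs(): the state, without advancing time (a new reading comes with each control period).
- camera(name): name is "side" or "top"; returns a dict with "image" (420x560x3 uint8, red, green, blue), "K" (3x3 intrinsics, pixels), "view" (4x4, takes a point from world to camera coordinates). Camera axes: x right, y down, z forward; pixel columns grow to the right and rows downward; lengths in m; the calibration is good to about 2 mm. A picture is of the moment at which its call begins. There is no depth.
- job_done(): hands the job in; it is judged then, once.
Trained networks look in a picture, given as the dict that the camera call returned (one of the last four; its "shot" number tells which), for a name from the list of things; names that differ only in an ending like _2 or _b are one class to them, and where a whole thing is asked for, a point or a joint stands for the part that bears it (a point fixed in the world has none). Each returns a list of dicts, best first, with "conf" (0 to 1); they miss things now and then, are a little off and sometimes report something else, mostly with a low value. They report only what shows in the picture. A call takes as long as a camera call.
- silhouettes(query, picture): "region" (420x560 bool, what is visible of it) and "bbox" ([left, top, right, bottom] in pixels, round what is visible of it).
The state is a dict: "clock": time; "joint_pos": joint angles; "joint_vel": joint speeds; "tau": joint torques, N m; "eef_pos": TCP position; "tool_rot": TCP orientation; "ft_force": force on the tool from outside, world axes, zero at the start; "ft_torque": the same for the moment, N m; "grip_width": finger opening in m; "grasp_force": force on a finger pad.
Only numpy, scipy, OpenCV 4.12 (cv2) and the standard library are available. Lean on these libraries where they do the work, as an engineer would, in place of code of your own. Each camera call takes 0.05 s, during which the arm holds its last target. There are 200 camera calls.

## Working session

There is one attempt and no reset: what is moved stays moved. The work goes in short steps, Python scripts to look and compute and a tool call to move; the robot and the scene stay as the last step left them, time stands still between calls to the robot, and variables do not carry over. Pictures are saved under pics/ and viewed, at most 14 in all, crops included, and the job is handed in when it is done.

Besides the shell and the picture viewer there is one more tool, called after "Request:" by a JSON object that holds its "fn" and its "kwargs", one argument or row to a line. drive_tool: Moves the arm, as the interface text tells. Its arguments: {"type":"object","properties":{"increments":{"type":"array"}},"required":["increments"]}

```bash
mkdir -p pics; cat > h.py <<'E'
import numpy as np, cv2
from workcell import *
names="salt_shaker blue_box yellow_box red_box round_tray blue_tray yellow_tray red_tray espresso_cup mint_mug".split()
def save(p,f): cv2.imwrite(f,p["image"][:,:,::-1])
def ray(p,uv,z):
    K=np.array(p["K"]);V=np.array(p["view"]);R=V[:3,:3];c=-R.T@V[:3,3]
    d=R.T@np.linalg.inv(K)@np.array([uv[0],uv[1],1.])
    return c+d*(z-c[2])/d[2]
def proj(p,X):
    V=np.array(p["view"]);X=np.atleast_2d(X);c=X@V[:3,:3].T+V[:3,3];q=c@np.array(p["K"]).T
    return q[:,:2]/q[:,2:]
E
python3 - <<'E'
from h import *
o=get_obs();print({k:np.round(v,3).tolist() for k,v in o.items()})
for n in("top","side"):
    p=camera(n);save(p,f"pics/{n}0.png");V=np.array(p["view"]);print(n,-V[:3,:3].T@V[:3,3],V[2,:3])
    for q in names:
        for s in silhouettes(q,p)[:2]:
            m=s["region"];ys,xs=np.nonzero(m);print(q,round(s["conf"],2),np.round(s["bbox"]),m.sum(),(xs.mean().round(1),ys.mean().round(1)))
E
```

```text
{'clock': 0.0, 'joint_pos': [-1.123, 0.241, 0.004, 1.335, 0.0, 1.571], 'joint_vel': [-0.0, -0.0, 0.0, 0.0, 0.001, 0.0], 'tau': [0.002, -37.232, 25.241, 0.017, 0.0, -0.0], 'eef_pos': [0.216, -0.45, 0.197], 'tool_rot': [0.975, 0.222, -0.0, -0.001], 'ft_force': [0.188, 0.005, -0.103], 'ft_torque': [-0.012, 0.001, -0.001], 'grasp_force': 0.0, 'grip_width': 0.085}
top [0.32586832 0.04442027 1.05824401] [ 0.18426762  0.00786109 -0.98284467]
salt_shaker 0.57 [124. 220. 156. 242.] 504 (np.float64(140.9), np.float64(229.5))
blue_box 0.83 [130. 219. 168. 251.] 475 (np.float64(155.0), np.float64(233.4))
yellow_box 0.57 [171. 225. 206. 252.] 845 (np.float64(188.4), np.float64(237.3))
red_box 0.86 [134. 221. 217. 256.] 719 (np.float64(186.7), np.float64(241.2))
round_tray 0.9 [366. 161. 399. 192.] 846 (np.float64(383.3), np.float64(175.2))
blue_tray 0.88 [152. 144. 189. 185.] 1352 (np.float64(169.5), np.float64(163.9))
yellow_tray 0.63 [225. 152. 266. 191.] 1407 (np.float64(245.2), np.float64(172.9))
red_tray 0.62 [348. 214. 446. 274.] 4045 (np.float64(397.2), np.float64(242.4))
espresso_cup 0.92
[... 648 characters left out ...]
308. 223.] 213 (np.float64(293.8), np.float64(215.2))
blue_tray 0.61 [183. 274. 230. 304.] 858 (np.float64(206.4), np.float64(290.1))
yellow_tray 0.7 [261. 212. 281. 233.] 386 (np.float64(270.2), np.float64(220.6))
yellow_tray 0.63 [228. 250. 260. 269.] 519 (np.float64(245.6), np.float64(258.9))
red_tray 0.72 [321. 207. 374. 238.] 883 (np.float64(346.0), np.float64(220.7))
red_tray 0.16 [294. 221. 330. 274.] 1347 (np.float64(313.0), np.float64(243.6))
espresso_cup 0.77 [257. 211. 280. 232.] 359 (np.float64(270.3), np.float64(220.4))
espresso_cup 0.67 [225. 251. 262. 270.] 579 (np.float64(245.1), np.float64(258.8))
mint_mug 0.8 [297. 225. 332. 273.] 1349 (np.float64(313.1), np.float64(244.0))
```

```bash
python3 - <<'E'
import cv2
t=cv2.imread("pics/top0.png")[130:290,100:460];cv2.imwrite("pics/top0c.png",cv2.resize(t,None,fx=2.2,fy=2.2,interpolation=2))
t=cv2.imread("pics/side0.png")[190:340,170:390];cv2.imwrite("pics/side0c.png",cv2.resize(t,None,fx=3.6,fy=3.6,interpolation=2))
E
```

```text
(no output)
```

View pics/top0c.png

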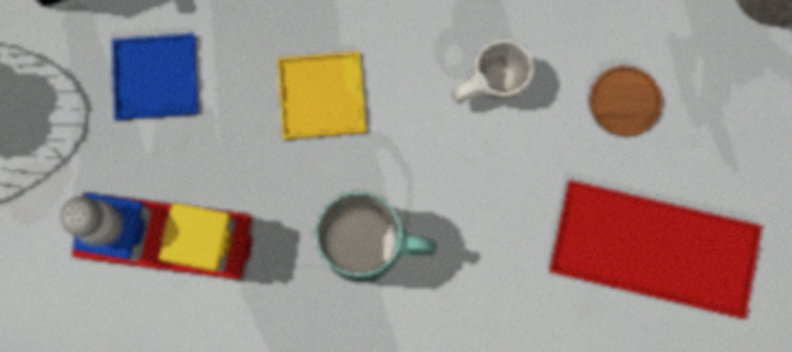

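View pics/side0c.png

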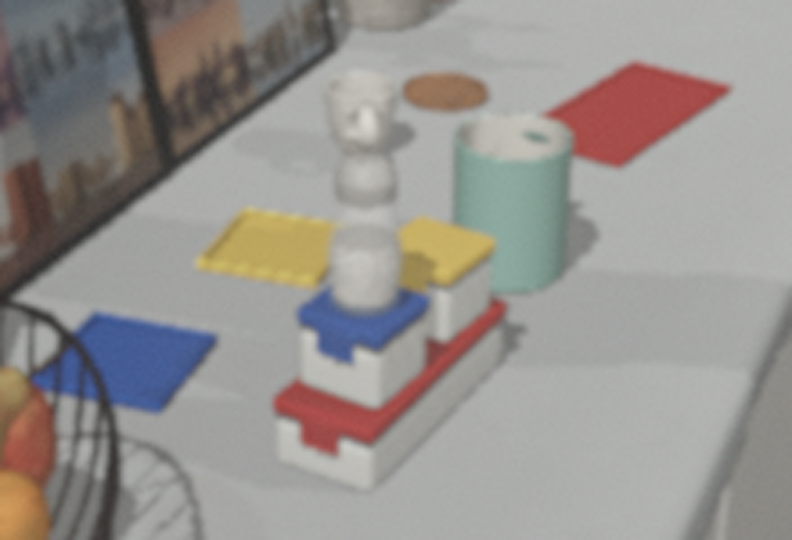

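View pics/top0.png

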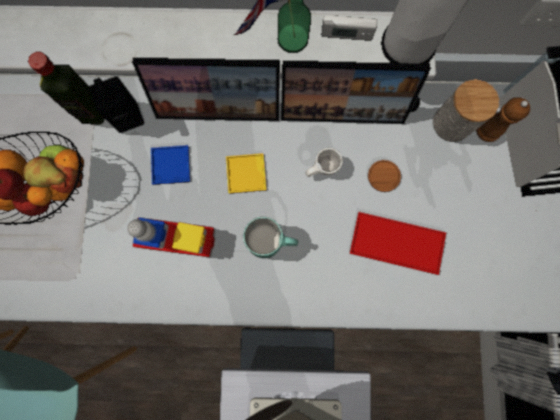

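```bash
cat >> h.py <<'E'
from scipy.optimize import minimize
def rectcorners(x,y,yaw,a,b,z):
    c,s=np.cos(yaw),np.sin(yaw);L=np.array([[-a,-b],[a,-b],[a,b],[-a,b]])/2
    return np.c_[L@np.array([[c,s],[-s,c]])+[x,y],np.full(4,z)]
def mask_of(p,ptsets,S=8):
    m=np.zeros((420,560),np.uint8)
    for P in ptsets: cv2.fillConvexPoly(m,np.round(cv2.convexHull(proj(p,P).astype(np.float32))*16).astype(np.int32),1,cv2.LINE_AA if 0 else 8,4)
    return m>0
def circ(x,y,r,z): 
    t=np.linspace(0,2*np.pi,40);return np.c_[x+r*np.cos(t),y+r*np.sin(t),np.full(40,z)]
def shaker_sets(x,y,z0): return [np.r_[circ(x,y,.022,z0),circ(x,y,.022,z0+.066)],np.r_[circ(x,y,.017,z0+.066),circ(x,y,.017,z0+.09)]]
def iou(a,b): return (a&b).sum()/max(1,(a|b).sum())
def fit(f,x0,d):
    s=np.vstack([x0]+[np.array(x0)+np.eye(len(x0))[i]*d[i] for i in range(len(x0))])
    r=minimize(f,x0,method="Nelder-Mead",options=dict(initial_simplex=s,xatol=1e-4,fatol=1e-4));return np.round(r.x,4),round(-r.fun,3)
def colour(p,name,box):
    h=cv2.cvtColor(p["image"],cv2.COLOR_RGB2HSV);H,S,V=h[...,0],h[...,1],h[...,2]
    m={"red":(H<8)|(H>172),"yellow":(H>18)&(H<35),"blue":(H>100)&(H<130)}[name]&(S>110)&(V>50)
    o=np.zeros_like(m);l,t,r,b=box;o[t:b,l:r]=m[t:b,l:r];return o
def rect(p,m,z):
    (c,wh,a)=cv2.minAreaRect(np.argwhere(m)[:,::-1].astype(np.float32))
    B=np.array([ray(p,q,z)[:2] for q in cv2.boxPoints((c,wh,a))]);e1,e2=B[1]-B[0],B[2]-B[1]
    g=lambda e:(round(np.linalg.norm(e),4),round((np.degrees(np.arctan2(e[1],e[0]))+90)%180-90,1))
    return B.mean(0).round(4),g(e1),g(e2)
E
python3 - <<'E'
from h import *
t=camera("top");s=camera("side")
print("K",t["K"][0],s["K"][0])
ms=[(p,silhouettes("salt_shaker",p)[0]["region"]) for p in(t,s)]
x0=ray(t,(137,228),.184)[:2]
for q in (ms,ms[:1],ms[1:]):
  print("shaker",x0,fit(lambda v:-sum(iou(mask_of(p,shaker_sets(v[0],v[1],.094)),m) for p,m in q),x0,[.01,.01]))
print("redbox",rect(t,colour(t,"red",(120,210,225,265)),.044))
print("yelbox",rect(t,colour(t,"yellow",(165,215,215,260)),.094))
print("blubox",rect(t,colour(t,"blue",(120,210,172,265)),.094))
print("redtray",rect(t,colour(t,"red",(340,200,460,285)),.008))
print("yeltray",rect(t,colour(t,"yellow",(220,140,275,200)),.008))
print("blutray",rect(t,colour(t,"blue",(145,140,195,190)),.008))
for q in("round_tray","espresso_cup","mint_mug"):
    b=silhouettes(q,t)[0]["bbox"];print(q,ray(t,((b[0]+b[2])/2,(b[1]+b[3])/2),.008),ray(t,b[:2],.008),ray(t,b[2:],.008))
E
```

```text
K [468.83808417   0.         274.95457104] [475.97895041   0.         279.10468667]
shaker [0.43073174 0.30937731] (array([0.4329, 0.312 ]), np.float64(1.538))
shaker [0.43073174 0.30937731] (array([0.431 , 0.3124]), np.float64(0.759))
shaker [0.43073174 0.30937731] (array([0.4353, 0.3068]), np.float64(0.786))
redbox (array([0.4298, 0.2701]), (np.float64(0.0645), np.float64(-3.3)), (np.float64(0.1745), np.float64(83.5)))
yelbox (array([0.4249, 0.2282]), (np.float64(0.0554), np.float64(-7.4)), (np.float64(0.0621), np.float64(80.4)))
blubox (array([0.4333, 0.3091]), (np.float64(0.0539), np.float64(-6.0)), (np.float64(0.0618), np.float64(80.9)))
redtray (array([ 0.4308, -0.2248]), (np.float64(0.0975), np.float64(-14.0)), (np.float64(0.206), np.float64(77.3)))
yeltray (array([0.5846, 0.1216]), (np.float64(0.0886), np.float64(-83.9)), (np.float64(0.0881), np.float64(6.0)))
blutray (array([0.6018, 0.2975]), (np.float64(0.0879), np.float64(-85.9)), (np.float64(0.0885), np.float64(5.9)))
round_tray [ 0.58362225 -0.19425301  0.008     ] [ 0.62067644 -0.15612506  0.008     ] [ 0.54705172 -0.23188327  0.008     ]
espresso_cup [ 0.60823546 -0.05773515  0.008     ] [ 0.63788372 -0.01647358  0.008     ] [ 0.5789006  -0.09856056  0.008     ]
mint_mug [0.43719239 0.05869489 0.008     ] [0.47879922 0.12175127 0.008     ] [ 0.39622083 -0.0033987   0.008     ]
```

Request:
{"fn": "drive_tool", "kwargs": {
  "increments": [
    [[9,35,12],[0,0,7],1],
    [[9,35,12],[0,0,7],1],
    [[9,35,12],[0,0,7],1],
    [[9,35,12],[0,0,7],1],
    [[9,35,12],[0,0,7],1],
    [[9,35,12],[0,0,7],1],
    [[9,35,12],[0,0,7],1],
    [[9,35,12],[0,0,7],1]
  ]
}}

```text
clock: 2.12
eef_pos: [0.2884, -0.1691, 0.2944]
tool_rot: [0.755, 0.656, 0.0, 0.0]
ft_force: [0.4, 0.7, -0.6]
grip_width: 0.0853
grasp_force: 0.0
```

Request:
{"fn": "drive_tool", "kwargs": {
  "increments": [
    [[9,35,0],[0,0,0],1],
    [[9,35,0],[0,0,0],1],
    [[9,35,0],[0,0,0],1],
    [[9,35,0],[0,0,0],1],
    [[9,35,0],[0,0,0],1],
    [[9,35,0],[0,0,0],1],
    [[9,20,0],[0,0,0],1],
    [[0,0,0],[0,0,0],1]
  ]
}}

```text
clock: 2.78
eef_pos: [0.3526, 0.0627, 0.2934]
tool_rot: [0.755, 0.656, 0.001, -0.0]
ft_force: [1.9, 1.0, -0.5]
grip_width: 0.0858
grasp_force: 0.0
```

Request:
{"fn": "drive_tool", "kwargs": {
  "increments": [
    [[12,36,0],[0,0,0],1],
    [[12,36,0],[0,0,0],1],
    [[12,36,0],[0,0,0],1],
    [[12,36,0],[0,0,0],1],
    [[12,36,0],[0,0,0],1],
    [[12,36,0],[0,0,0],1],
    [[8,32,0],[0,0,1],1],
    [[0,0,0],[0,0,0],1]
  ]
}}

```text
clock: 3.45
eef_pos: [0.4325, 0.3118, 0.2914]
tool_rot: [0.749, 0.662, -0.0, -0.001]
ft_force: [0.2, -0.9, -1.4]
grip_width: 0.0855
grasp_force: 0.0
```

Request:
{"fn": "drive_tool", "kwargs": {
  "increments": [
    [[0,0,0],[0,0,0],1],
    [[0,0,-20],[0,0,0],1],
    [[0,0,-20],[0,0,0],1],
    [[0,0,-20],[0,0,0],1],
    [[0,0,-10],[0,0,0],1],
    [[0,0,0],[0,0,0],1],
    [[0,0,0],[0,0,0],1]
  ]
}}

```text
clock: 4.03
eef_pos: [0.4314, 0.3062, 0.2241]
tool_rot: [0.751, 0.66, -0.0, 0.0]
ft_force: [0.2, -0.6, 0.9]
grip_width: 0.0853
grasp_force: 0.0
```

```bash
python3 - <<'E'
from h import *
p=camera("side");save(p,"pics/side1.png");t=p["image"][160:340,170:390,::-1];cv2.imwrite("pics/side1c.png",cv2.resize(t,None,fx=3.2,fy=3.2,interpolation=2))
print(get_obs()["eef_pos"])
E
```

```text
[0.43194462 0.30680217 0.22493945]
```

View pics/side1c.png

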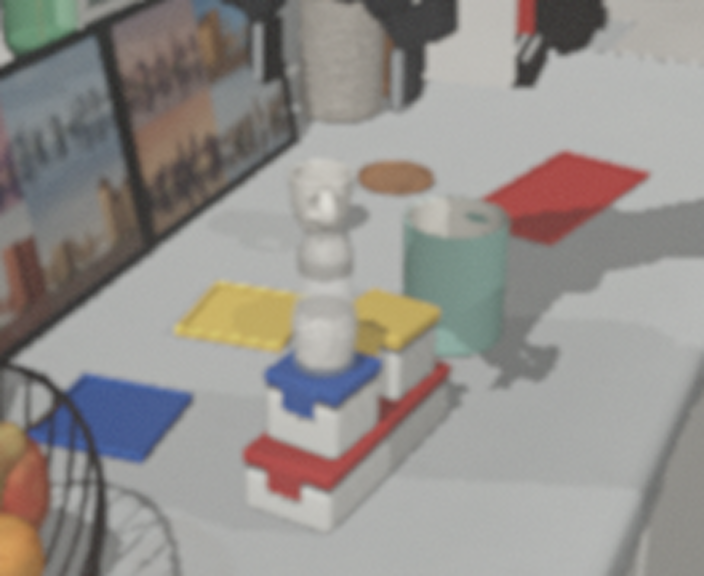

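The side view shows the open fingers (crop x≈260 and 400) straddling the shaker axis (x≈325), clear above it.

Request:
{"fn": "drive_tool", "kwargs": {
  "increments": [
    [[1,4,-10],[0,0,0],1],
    [[0,0,-18],[0,0,0],1],
    [[0,0,-18],[0,0,0],1],
    [[0,0,-18],[0,0,0],1],
    [[0,0,-18],[0,0,0],1],
    [[0,0,-12],[0,0,0],1],
    [[0,0,-6],[0,0,0],1],
    [[0,0,0],[0,0,0],1]
  ]
}}

```text
clock: 4.75
eef_pos: [0.432, 0.3111, 0.1225]
tool_rot: [0.751, 0.66, -0.001, -0.0]
ft_force: [0.3, 0.1, -0.3]
grip_width: 0.0852
grasp_force: 0.0
```

Request:
{"fn": "drive_tool", "kwargs": {
  "increments": [
    [[0,0,0],[0,0,0],0.7],
    [[0,0,0],[0,0,0],0.6],
    [[0,0,0],[0,0,0],0.55],
    [[0,0,0],[0,0,0],0.5],
    [[0,0,0],[0,0,0],0.45],
    [[0,0,0],[0,0,0],0.4],
    [[0,0,0],[0,0,0],0.4],
    [[0,0,0],[0,0,0],0.4]
  ]
}}

```text
clock: 5.42
eef_pos: [0.4324, 0.3113, 0.1237]
tool_rot: [0.751, 0.66, 0.0, -0.0]
ft_force: [-0.4, 0.1, 0.4]
grip_width: 0.034
grasp_force: 0.2
```

```bash
python3 - <<'E'
from h import *
a=camera("side");b=camera("top")
f=lambda p,r:cv2.resize(p["image"][r[0]:r[1],r[2]:r[3],::-1],(400,400),interpolation=2)
cv2.imwrite("pics/c2.png",np.hstack([f(a,(220,340,220,340)),f(b,(170,290,90,210))]))
E
```

```text
(no output)
```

View pics/c2.png

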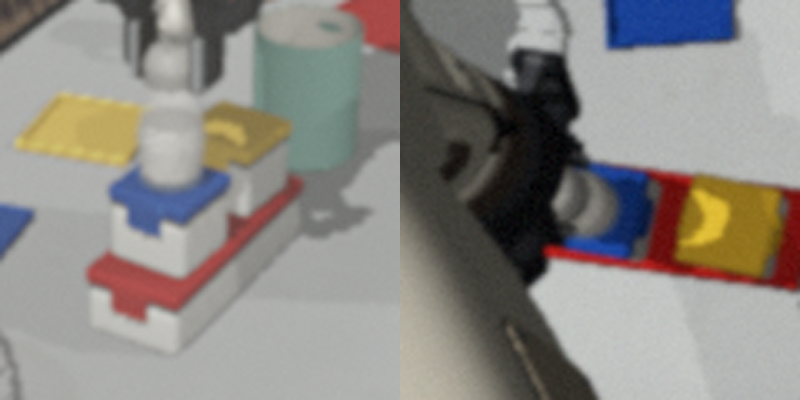

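```bash
python3 - <<'E'
from h import *
a=camera("side");b=camera("top");o=get_obs();e=np.array(o["eef_pos"]);print(e,o["grip_width"],o["grasp_force"])
print(proj(a,[e,[.433,.311,.094],[.433,.311,.184]]).round(1),proj(b,[e,[.433,.311,.094],[.433,.311,.184]]).round(1))
f=(400/120)
for x in(.415,.449):print((proj(a,[[x,.311,e[2]],[x,.311,e[2]+.03]])-[220,220])*f)
print((proj(a,[[.433,.311,.094],[.433,.311,.16],[.433,.311,.184]])-[220,220])*f)
E
```

```text
[0.43245062 0.31130353 0.12358525] 0.03429544914124876 0.17156993388198316
[[271.3 260. ]
 [271.  272.9]
 [271.5 232.2]] [[144.9 230.9]
 [149.1 232.3]
 [136.2 226.8]]
[[198.21523598 138.96467617]
 [199.18774127  93.54011343]]
[[146.19456868 127.55682644]
 [146.5062376   82.57659827]]
[[169.91355075 176.36957324]
 [171.26128994  77.89056431]
 [171.77004862  40.71567882]]
```

Request:
{"fn": "drive_tool", "kwargs": {
  "increments": [
    [[0,0,0],[0,0,0],0.37],
    [[0,0,0],[0,0,0],0.35],
    [[0,0,0],[0,0,0],0.35]
  ]
}}

```text
clock: 5.87
eef_pos: [0.4326, 0.3115, 0.124]
tool_rot: [0.751, 0.66, 0.0, -0.0]
ft_force: [-0.8, -0.2, 3.5]
grip_width: 0.0315
grasp_force: 59.3
```

```bash
python3 - <<'E'
from h import *
a=camera("side");o=get_obs();print(o["eef_pos"],o["grip_width"],o["grasp_force"],o["joint_pos"],o["ft_force"])
cv2.imwrite("pics/c3.png",cv2.resize(a["image"][130:310,190:370,::-1],(600,600),interpolation=cv2.INTER_CUBIC))
E
```

```text
[0.43261896 0.31145346 0.12395208] 0.031536566897768153 59.37242625969702 [ 6.23893423e-01  3.47475393e-01 -4.40581340e-02  1.17868344e+00
  1.27447537e-04  2.32282636e+00] [-1.0017582   0.36253423  3.73050992]
```

View pics/c3.png

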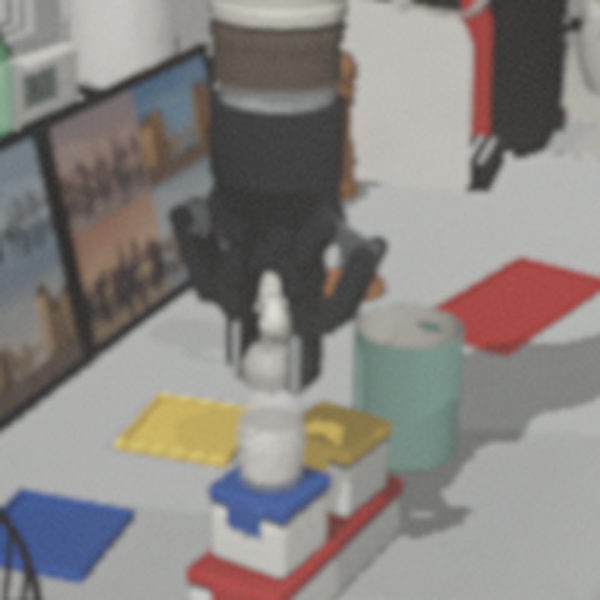

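Fingers grip the shaker by its cap (59 N, crop ~(265,365)), higher than the TCP reading suggests (about 30 mm or more). I'll work relative to contact heights: lift a little and check.

Request:
{"fn": "drive_tool", "kwargs": {
  "increments": [
    [[0,0,3],[0,0,0],0.3],
    [[0,0,8],[0,0,0],0.3],
    [[0,0,15],[0,0,0],0.3],
    [[0,0,20],[0,0,0],0.3],
    [[0,0,20],[0,0,0],0.3],
    [[0,0,10],[0,0,0],0.3],
    [[0,0,4],[0,0,0],0.3],
    [[0,0,0],[0,0,0],0.3]
  ]
}}

```text
clock: 6.58
eef_pos: [0.433, 0.3116, 0.2045]
tool_rot: [0.751, 0.66, 0.001, 0.0]
ft_force: [0.1, 0.3, -1.4]
grip_width: 0.0314
grasp_force: 59.5
```

```bash
python3 - <<'E'
from h import *
a=camera("side");o=get_obs();print(o["eef_pos"],o["grip_width"],o["grasp_force"],o["ft_force"])
cv2.imwrite("pics/c4.png",cv2.resize(a["image"][130:310,190:370,::-1],(600,600),interpolation=cv2.INTER_CUBIC))
E
```

```text
[0.43247327 0.31122485 0.20335933] 0.031275620148546145 59.468769024533685 [-0.40501731  0.95314634  0.0142209 ]
```

View pics/c4.png

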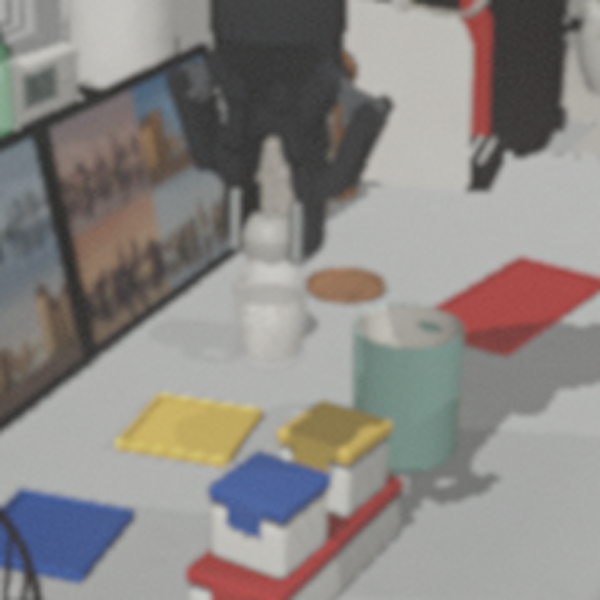

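Shaker is held upright by the cap, boxes undisturbed.

Request:
{"fn": "drive_tool", "kwargs": {
  "increments": [
    [[5,-17,0],[0,0,0],0.3],
    [[10,-34,0],[0,0,0],0.3],
    [[10,-34,0],[0,0,0],0.3],
    [[10,-34,0],[0,0,0],0.3],
    [[10,-34,0],[0,0,0],0.3],
    [[10,-34,0],[0,0,0],0.3],
    [[10,-34,0],[0,0,0],0.3],
    [[10,-34,0],[0,0,0],0.3]
  ]
}}

```text
clock: 7.3
eef_pos: [0.5067, 0.0545, 0.202]
tool_rot: [0.751, 0.66, -0.001, -0.001]
ft_force: [1.3, 0.7, -0.8]
grip_width: 0.0316
grasp_force: 59.5
```

Request:
{"fn": "drive_tool", "kwargs": {
  "increments": [
    [[10,-34,0],[0,0,0],0.3],
    [[10,-34,0],[0,0,0],0.3],
    [[10,-34,0],[0,0,0],0.3],
    [[10,-34,0],[0,0,0],0.3],
    [[10,-34,0],[0,0,0],0.3],
    [[10,-34,0],[0,0,0],0.3],
    [[10,-30,0],[0,0,0],0.3],
    [[0,0,0],[0,0,0],0.3]
  ]
}}

```text
clock: 7.97
eef_pos: [0.5776, -0.1834, 0.2007]
tool_rot: [0.753, 0.658, -0.002, -0.0]
ft_force: [0.1, 0.0, -1.2]
grip_width: 0.031
grasp_force: 59.6
```

Request:
{"fn": "drive_tool", "kwargs": {
  "increments": [
    [[0,0,0],[0,0,0],0.3],
    [[0,0,0],[0,0,0],0.3],
    [[0,0,0],[0,0,0],0.3]
  ]
}}

```text
clock: 8.22
eef_pos: [0.5768, -0.1765, 0.2028]
tool_rot: [0.751, 0.661, -0.0, -0.001]
ft_force: [-0.2, 0.0, -0.3]
grip_width: 0.0312
grasp_force: 59.6
```

```bash
python3 - <<'E'
from h import *
t=camera("top");save(t,"pics/top5.png")
print("blubox",rect(t,colour(t,"blue",(120,210,172,265)),.094))
print("redbox",rect(t,colour(t,"red",(120,210,225,265)),.044))
print("yelbox",rect(t,colour(t,"yellow",(165,215,215,260)),.094))
s=camera("side");r=silhouettes("salt_shaker",s);print([(q["conf"],q["bbox"]) for q in r])
o=get_obs();e=o["eef_pos"];print(e,o["ft_force"]);z=e[2]-.03
print(fit(lambda v:-iou(mask_of(s,shaker_sets(v[0],v[1],v[2])),r[0]["region"]),[e[0],e[1],z],[.01,.01,.01]))
cv2.imwrite("pics/c5.png",cv2.resize(s["image"][130:310,220:400,::-1],(600,600),interpolation=cv2.INTER_CUBIC))
E
```

```text
blubox (array([0.4334, 0.3098]), (np.float64(0.0541), np.float64(-6.3)), (np.float64(0.0632), np.float64(80.5)))
redbox (array([0.4298, 0.2701]), (np.float64(0.0645), np.float64(-3.3)), (np.float64(0.1745), np.float64(83.5)))
yelbox (array([0.4249, 0.2287]), (np.float64(0.0549), np.float64(-7.9)), (np.float64(0.0631), np.float64(79.8)))
[(0.84, [288.7, 134.0, 303.5, 167.2])]
[ 0.57733102 -0.17638607  0.20374223] [ 0.5493052   0.10481558 -0.90729374]
(array([ 0.577 , -0.1762,  0.1739]), np.float64(0.764))
```

View pics/c5.png

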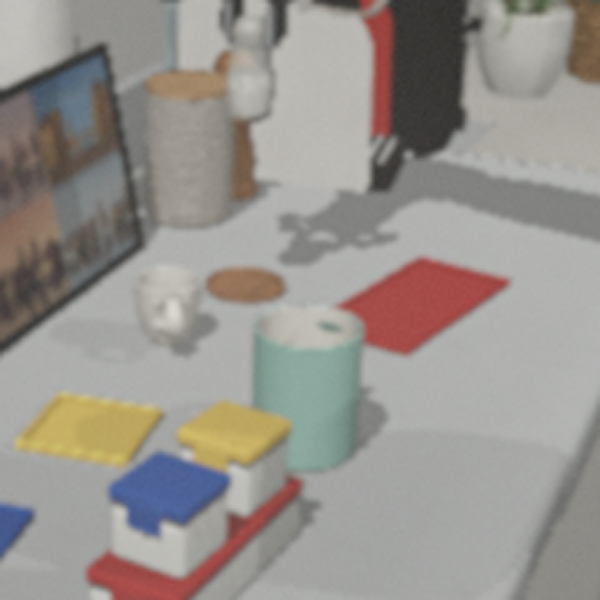

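Shaker hangs upright above the round tray, everything else in place. Lowering.

Request:
{"fn": "drive_tool", "kwargs": {
  "increments": [
    [[6,-18,0],[0,0,0],0.3],
    [[0,0,-15],[0,0,0],0.3],
    [[0,0,-25],[0,0,0],0.3],
    [[0,0,-25],[0,0,0],0.3],
    [[0,0,-25],[0,0,0],0.3],
    [[0,0,-25],[0,0,0],0.3],
    [[0,0,-15],[0,0,0],0.3],
    [[0,0,0],[0,0,0],0.3]
  ]
}}

```text
clock: 9.03
eef_pos: [0.5804, -0.1937, 0.0695]
tool_rot: [0.75, 0.661, -0.002, -0.003]
ft_force: [-0.8, 0.1, -1.5]
grip_width: 0.0312
grasp_force: 59.7
```

Request:
{"fn": "drive_tool", "kwargs": {
  "increments": [
    [[0,0,0],[0,0,0],0.3],
    [[0,0,-10],[0,0,0],0.3],
    [[0,0,-10],[0,0,0],0.3],
    [[0,0,-5],[0,0,0],0.3],
    [[0,0,0],[0,0,0],0.3],
    [[0,0,0],[0,0,0],0.3],
    [[0,0,0],[0,0,0],0.3],
    [[0,0,0],[0,0,0],0.3]
  ]
}}

```text
clock: 9.7
eef_pos: [0.5839, -0.1959, 0.0492]
tool_rot: [0.751, 0.66, 0.0, 0.0]
ft_force: [0.2, -0.2, -0.5]
grip_width: 0.0312
grasp_force: 59.7
```

```bash
python3 - <<'E'
from h import *
o=get_obs();print(o["eef_pos"],o["ft_force"],o["tool_rot"])
s=camera("side");r=silhouettes("salt_shaker",s);print([(q["conf"],q["bbox"]) for q in r]);e=o["eef_pos"]
if r:print(fit(lambda v:-iou(mask_of(s,shaker_sets(v[0],v[1],e[2]-.03)),r[0]["region"]),[e[0],e[1]],[.01,.01]))
print(proj(s,[[.5836,-.1943,.003],[e[0],e[1],e[2]-.03]]))
cv2.imwrite("pics/c6.png",cv2.resize(s["image"][150:250,240:340,::-1],(500,500),interpolation=cv2.INTER_CUBIC))
E
```

```text
[ 0.58393271 -0.19591748  0.04918309] [ 0.18965405 -0.17622171 -0.46593503] [7.50975151e-01 6.60330243e-01 2.63550815e-04 4.72457146e-04]
[(0.64, [286.9, 184.4, 299.7, 214.0])]
(array([ 0.5846, -0.1994]), np.float64(0.718))
[[293.10158037 215.79777639]
 [293.35335716 210.76335942]]
```

View pics/c6.png

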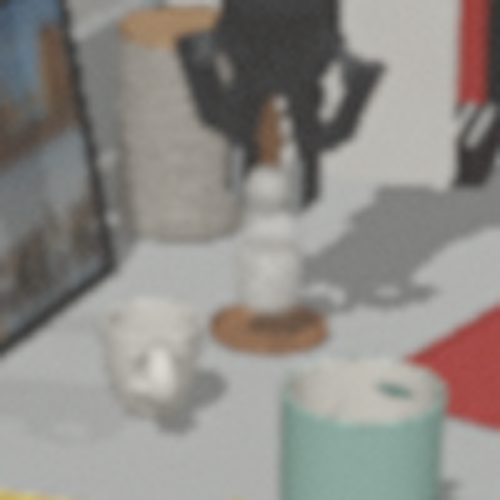

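Shaker hovers just over the centre of the wooden tray (crop ~(270,310) over (270,330)). Setting down slowly.

Request:
{"fn": "drive_tool", "kwargs": {
  "increments": [
    [[0,0,-5],[0,0,0],0.3],
    [[0,0,-4],[0,0,0],0.3],
    [[0,0,-2],[0,0,0],0.3],
    [[0,0,-1],[0,0,0],0.3],
    [[0,0,-1],[0,0,0],0.3],
    [[0,0,-1],[0,0,0],0.3],
    [[0,0,0],[0,0,0],0.3],
    [[0,0,0],[0,0,0],0.3]
  ]
}}

```text
clock: 10.47
eef_pos: [0.5835, -0.1957, 0.0346]
tool_rot: [0.751, 0.66, 0.0, 0.0]
ft_force: [-0.4, 0.0, -1.2]
grip_width: 0.0312
grasp_force: 59.7
```

Request:
{"fn": "drive_tool", "kwargs": {
  "increments": [
    [[0,0,-1],[0,0,0],0.3],
    [[0,0,0],[0,0,0],0.3],
    [[0,0,0],[0,0,0],0.3]
  ]
}}

```text
clock: 10.72
eef_pos: [0.5835, -0.1957, 0.0336]
tool_rot: [0.751, 0.66, 0.0, 0.0]
ft_force: [-0.5, 0.2, -0.3]
grip_width: 0.0312
grasp_force: 59.7
```

Request:
{"fn": "drive_tool", "kwargs": {
  "increments": [
    [[0,0,-0.5],[0,0,0],0.3],
    [[0,0,0],[0,0,0],0.3],
    [[0,0,0],[0,0,0],0.3]
  ]
}}

```text
clock: 10.97
eef_pos: [0.5834, -0.1957, 0.0331]
tool_rot: [0.751, 0.66, -0.0, -0.0]
ft_force: [0.3, -0.8, -2.0]
grip_width: 0.031
grasp_force: 59.7
```

Request:
{"fn": "drive_tool", "kwargs": {
  "increments": [
    [[0,0,-0.5],[0,0,0],0.3],
    [[0,0,0],[0,0,0],0.3],
    [[0,0,0],[0,0,0],0.3]
  ]
}}

```text
clock: 11.22
eef_pos: [0.5836, -0.1958, 0.033]
tool_rot: [0.751, 0.66, 0.0, 0.0]
ft_force: [-0.9, -0.0, 2.9]
grip_width: 0.0311
grasp_force: 60.0
```

Request:
{"fn": "drive_tool", "kwargs": {
  "increments": [
    [[0,0,-0.5],[0,0,0],0.3],
    [[0,0,0],[0,0,0],0.3],
    [[0,0,0],[0,0,0],0.3]
  ]
}}

```text
clock: 11.47
eef_pos: [0.5836, -0.1958, 0.033]
tool_rot: [0.751, 0.66, 0.0, 0.0]
ft_force: [-1.9, 0.7, 4.9]
grip_width: 0.0313
grasp_force: 60.4
```

Contact at the predicted height. Release and rise.

Request:
{"fn": "drive_tool", "kwargs": {
  "increments": [
    [[0,0,0.4],[0,0,0],0.36],
    [[0,0,0],[0,0,0],0.4],
    [[0,0,0],[0,0,0],0.5],
    [[0,0,0],[0,0,0],0.7],
    [[0,0,0],[0,0,0],1],
    [[0,0,0],[0,0,0],1],
    [[0,0,0],[0,0,0],1],
    [[0,0,0],[0,0,0],1]
  ]
}}

```text
clock: 12.13
eef_pos: [0.5835, -0.1957, 0.0324]
tool_rot: [0.751, 0.66, -0.0, -0.0]
ft_force: [-0.8, -0.4, -0.3]
grip_width: 0.0855
grasp_force: 0.0
```

Request:
{"fn": "drive_tool", "kwargs": {
  "increments": [
    [[0,0,8],[0,0,0],1],
    [[0,0,15],[0,0,0],1],
    [[0,0,25],[0,0,0],1],
    [[0,0,25],[0,0,0],1],
    [[0,0,25],[0,0,0],1],
    [[0,0,25],[0,0,0],1],
    [[0,0,15],[0,0,0],1],
    [[0,0,5],[0,0,0],1]
  ]
}}

```text
clock: 12.8
eef_pos: [0.5854, -0.1963, 0.18]
tool_rot: [0.751, 0.66, 0.002, 0.003]
ft_force: [0.6, 0.1, 0.2]
grip_width: 0.0854
grasp_force: 0.0
```

```bash
python3 - <<'E'
from h import *
o=get_obs();print(o["eef_pos"],o["clock"])
s=camera("side");t=camera("top");rs=[(p,silhouettes("salt_shaker",p)[0]) for p in(s,t)];print([r[1]["conf"] for r in rs])
print(fit(lambda v:-sum(iou(mask_of(p,shaker_sets(v[0],v[1],.003)),r["region"]) for p,r in rs),[.5836,-.195],[.01,.01]))
cv2.imwrite("pics/c7.png",cv2.resize(s["image"][130:280,230:380,::-1],(500,500),interpolation=cv2.INTER_CUBIC))
# precise box fits: lid-coloured + IoU of top face incl. visible skirt
def fb(name,roi,a,b,h0,h1,x0):
    ms=[(t,colour(t,name,roi))]
    return fit(lambda v:-sum(iou(mask_of(p,[rectcorners(v[0],v[1],v[2],a,b,h1)]),m) for p,m in ms),x0,[.01,.01,.05])
print("blue",fb("blue",(120,210,172,265),.056,.056,.05,.094,[.434,.311,-.11]))
print("yel",fb("yellow",(165,215,215,260),.056,.056,.05,.094,[.425,.229,-.11]))
E
```

```text
[ 0.58535035 -0.19633318  0.17995602] 12.8Traceback (most recent call last):
  File "<stdin>", line 3, in <module>
IndexError: list index out of range
```

Request:
{"fn": "drive_tool", "kwargs": {
  "increments": [
    [[-5,17,4],[0,0,0],1],
    [[-10,34,4],[0,0,0],1],
    [[-10,34,4],[0,0,0],1],
    [[-10,34,4],[0,0,0],1],
    [[-10,34,4],[0,0,0],1],
    [[-10,34,0],[0,0,0],1],
    [[-10,34,0],[0,0,0],1],
    [[-10,34,0],[0,0,0],1]
  ]
}}

```text
clock: 13.62
eef_pos: [0.5061, 0.0613, 0.1941]
tool_rot: [0.751, 0.66, -0.001, -0.001]
ft_force: [0.3, 0.3, 0.7]
grip_width: 0.0853
grasp_force: 0.0
```

```bash
python3 - <<'E'
from h import *
o=get_obs();print(o["eef_pos"],o["clock"])
s=camera("side");t=camera("top");rs=[(p,r[0]) for p in(s,t) for r in [silhouettes("salt_shaker",p)] if r];print([r[1]["conf"] for r in rs])
print(fit(lambda v:-sum(iou(mask_of(p,shaker_sets(v[0],v[1],.003)),r["region"]) for p,r in rs),[.5836,-.195],[.01,.01]))
cv2.imwrite("pics/c7.png",cv2.resize(s["image"][130:280,230:380,::-1],(500,500),interpolation=cv2.INTER_CUBIC))
def fb(name,roi,x0):
    m=colour(t,name,roi)
    return fit(lambda v:-iou(mask_of(t,[rectcorners(v[0],v[1],v[2],.056,.056,.094)]),m),x0,[.01,.01,.05])
print("blue",fb("blue",(120,210,172,265),[.434,.311,-.11]))
print("yel",fb("yellow",(165,215,215,260),[.425,.229,-.11]))
for q in("espresso_cup","mint_mug"):print(q,[r["bbox"] for r in silhouettes(q,t)[:1]])
E
```

```text
[0.50612375 0.06126411 0.19407414] 13.6167
[0.65, 0.6]
(array([ 0.5828, -0.188 ]), np.float64(1.414))
blue (array([ 0.4339,  0.3111, -0.076 ]), np.float64(0.883))
yel (array([ 0.4248,  0.229 , -0.177 ]), np.float64(0.908))
espresso_cup [[311.6, 151.0, 344.0, 175.4]]
mint_mug [[315.0, 150.8, 341.8, 175.9]]
```

View pics/c7.png

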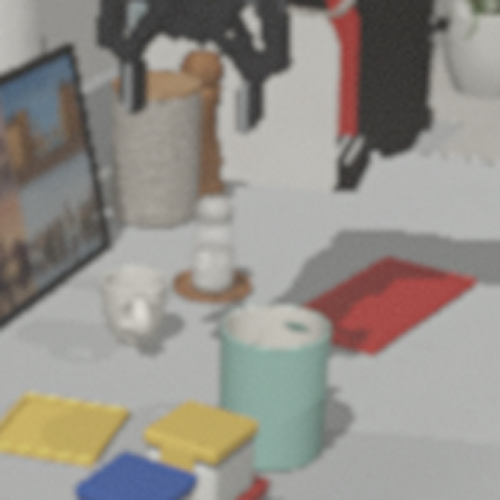

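The shaker stands upright in the wooden tray (crop (213,245)), released. On to the blue box.

Request:
{"fn": "drive_tool", "kwargs": {
  "increments": [
    [[-10,35,0],[0,0,0],1],
    [[-10,35,0],[0,0,0],1],
    [[-10,35,0],[0,0,0],1],
    [[-10,35,0],[0,0,0],1],
    [[-10,35,0],[0,0,0],1],
    [[-10,35,0],[0,0,0],1],
    [[-10,31,0],[0,0,0],1],
    [[0,0,0],[0,0,0],1]
  ]
}}

```text
clock: 14.58
eef_pos: [0.4375, 0.3041, 0.1947]
tool_rot: [0.75, 0.662, 0.0, -0.001]
ft_force: [0.6, 0.2, 0.1]
grip_width: 0.0853
grasp_force: 0.0
```

Request:
{"fn": "drive_tool", "kwargs": {
  "increments": [
    [[0,0,-15],[0,0,0],1],
    [[0,0,-15],[0,0,0],1],
    [[0,0,-10],[0,0,0],1],
    [[0,0,0],[0,0,0],1],
    [[0,0,0],[0,0,0],1],
    [[0,0,0],[0,0,0],1]
  ]
}}

```text
clock: 15.08
eef_pos: [0.4393, 0.2998, 0.156]
tool_rot: [0.751, 0.66, 0.0, 0.0]
ft_force: [-0.3, 0.2, 0.9]
grip_width: 0.0853
grasp_force: 0.0
```

Request:
{"fn": "drive_tool", "kwargs": {
  "increments": [
    [[-5,11,0],[0,0,0],1],
    [[0,0,-20],[0,0,0],1],
    [[0,0,-25],[0,0,0],1],
    [[0,0,-25],[0,0,0],1],
    [[0,0,-20],[0,0,0],1],
    [[0,0,-10],[0,0,0],1],
    [[0,0,0],[0,0,0],1],
    [[0,0,0],[0,0,0],1]
  ]
}}

```text
clock: 15.75
eef_pos: [0.4337, 0.3119, 0.0561]
tool_rot: [0.751, 0.66, 0.0, -0.0]
ft_force: [1.1, 0.0, 0.5]
grip_width: 0.0853
grasp_force: 0.0
```

```bash
python3 - <<'E'
from h import *
o=get_obs();e=o["eef_pos"];print(e,o["ft_force"])
s=camera("side")
cv2.imwrite("pics/c8.png",cv2.resize(s["image"][190:340,200:350,::-1],(600,600),interpolation=cv2.INTER_CUBIC))
for dx in(-.057,-.0425,.0425,.057):
  print(dx,((proj(s,[[e[0]+dx,e[1],e[2]+dz] for dz in(0,.013,.03,.045)])-[200,190])*4).round().tolist())
E
```

```text
[0.43368243 0.31189949 0.05607038] [1.10319308 0.00567536 0.47425838]
-0.057 [[385.0, 423.0], [386.0, 400.0], [387.0, 370.0], [388.0, 344.0]]
-0.0425 [[358.0, 416.0], [359.0, 394.0], [360.0, 364.0], [361.0, 338.0]]
0.0425 [[206.0, 379.0], [206.0, 357.0], [206.0, 328.0], [206.0, 302.0]]
0.057 [[181.0, 373.0], [181.0, 351.0], [181.0, 322.0], [181.0, 297.0]]
```

View pics/c8.png

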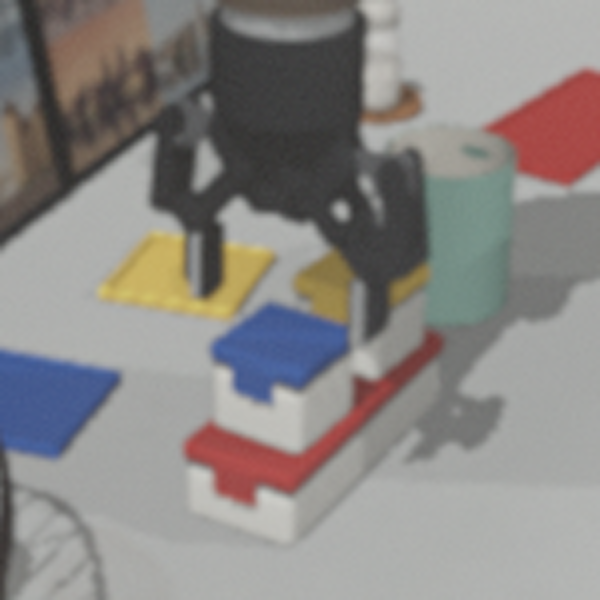

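Tips show at rows ≈298 (left) and ≈345 (right), which puts them about 45 mm above the reading when open (≈32 mm offset plus 13 mm swing). Laterally they straddle the blue box well; go 38 mm lower.

Request:
{"fn": "drive_tool", "kwargs": {
  "increments": [
    [[0,0,-10],[0,0,0],1],
    [[0,0,-12],[0,0,0],1],
    [[0,0,-10],[0,0,0],1],
    [[0,0,-6],[0,0,0],1],
    [[0,0,0],[0,0,0],1],
    [[0,0,0],[0,0,0],1],
    [[0,0,0],[0,0,0],0.8]
  ]
}}

```text
clock: 16.38
eef_pos: [0.4339, 0.3116, 0.0179]
tool_rot: [0.751, 0.66, 0.0, 0.0]
ft_force: [-0.8, -0.5, 0.9]
grip_width: 0.0754
grasp_force: 0.0
```

Request:
{"fn": "drive_tool", "kwargs": {
  "increments": [
    [[0,0,0],[0,0,0],0.75],
    [[0,0,0],[0,0,0],0.7],
    [[0,0,0],[0,0,0],0.67],
    [[0,0,0],[0,0,0],0.64],
    [[0,0,0],[0,0,0],0.6],
    [[0,0,0],[0,0,0],0.5],
    [[0,0,0],[0,0,0],0.5],
    [[0,0,0],[0,0,0],0.5]
  ]
}}

```text
clock: 17.05
eef_pos: [0.4339, 0.3117, 0.0182]
tool_rot: [0.751, 0.66, 0.001, 0.0]
ft_force: [-0.7, -0.4, 5.4]
grip_width: 0.0558
grasp_force: 62.4
```

Request:
{"fn": "drive_tool", "kwargs": {
  "increments": [
    [[0,0,3],[0,0,0],0.5],
    [[0,0,8],[0,0,0],0.5],
    [[0,0,15],[0,0,0],0.5],
    [[0,0,15],[0,0,0],0.5],
    [[0,0,10],[0,0,0],0.5],
    [[0,0,4],[0,0,0],0.5],
    [[0,0,0],[0,0,0],0.5]
  ]
}}

```text
clock: 17.63
eef_pos: [0.4342, 0.3118, 0.0736]
tool_rot: [0.751, 0.66, 0.001, 0.0]
ft_force: [0.4, 0.6, -0.8]
grip_width: 0.0556
grasp_force: 63.3
```

Request:
{"fn": "drive_tool", "kwargs": {
  "increments": [
    [[12,-1,0],[0,0,0],0.5],
    [[24,-2,0],[0,0,3],0.5],
    [[28,-2,0],[0,0,3],0.5],
    [[28,-2,0],[0,0,3],0.5],
    [[28,-2,0],[0,0,3],0.5],
    [[26,-3,0],[0,0,0],0.5],
    [[16,-2,0],[0,0,0],0.5],
    [[6,0,0],[0,0,0],0.5]
  ]
}}

```text
clock: 18.3
eef_pos: [0.6033, 0.296, 0.0706]
tool_rot: [0.679, 0.734, -0.001, 0.0]
ft_force: [0.2, -0.4, -1.3]
grip_width: 0.0555
grasp_force: 63.5
```

Request:
{"fn": "drive_tool", "kwargs": {
  "increments": [
    [[0,0,0],[0,0,0],0.5],
    [[0,0,0],[0,0,0],0.5],
    [[0,0,0],[0,0,0],0.5]
  ]
}}

```text
clock: 18.55
eef_pos: [0.5998, 0.2974, 0.0719]
tool_rot: [0.677, 0.736, -0.001, -0.001]
ft_force: [0.1, 0.3, -0.8]
grip_width: 0.0559
grasp_force: 63.5
```

Request:
{"fn": "drive_tool", "kwargs": {
  "increments": [
    [[2,0,-10],[0,0,0],0.5],
    [[0,0,-20],[0,0,0],0.5],
    [[0,0,-20],[0,0,0],0.5],
    [[0,0,-18],[0,0,0],0.5],
    [[0,0,-10],[0,0,0],0.5],
    [[0,0,-4],[0,0,0],0.5],
    [[0,0,0],[0,0,0],0.5],
    [[0,0,0],[0,0,0],0.5]
  ]
}}

```text
clock: 19.22
eef_pos: [0.6038, 0.2977, -0.0088]
tool_rot: [0.678, 0.735, 0.0, 0.0]
ft_force: [0.7, -0.4, -0.8]
grip_width: 0.0555
grasp_force: 63.5
```

Request:
{"fn": "drive_tool", "kwargs": {
  "increments": [
    [[0,0,-2],[0,0,0],0.5],
    [[0,0,-2],[0,0,0],0.5],
    [[0,0,-2],[0,0,0],0.5],
    [[0,0,0],[0,0,0],0.5],
    [[0,0,0],[0,0,0],0.5]
  ]
}}

```text
clock: 19.63
eef_pos: [0.6035, 0.2972, -0.0154]
tool_rot: [0.678, 0.735, -0.0, -0.0]
ft_force: [-0.7, 0.1, -1.9]
grip_width: 0.0553
grasp_force: 63.5
```

Request:
{"fn": "drive_tool", "kwargs": {
  "increments": [
    [[0,0,-2],[0,0,0],0.5],
    [[0,0,-2],[0,0,0],0.5],
    [[0,0,-1.5],[0,0,0],0.5],
    [[0,0,-1],[0,0,0],0.5],
    [[0,0,0],[0,0,0],0.5],
    [[0,0,0],[0,0,0],0.5]
  ]
}}

```text
clock: 20.13
eef_pos: [0.6034, 0.2972, -0.0222]
tool_rot: [0.678, 0.735, -0.0, -0.0]
ft_force: [-0.2, -0.9, -1.0]
grip_width: 0.0551
grasp_force: 63.5
```

Request:
{"fn": "drive_tool", "kwargs": {
  "increments": [
    [[0,0,-0.7],[0,0,0],0.5],
    [[0,0,0],[0,0,0],0.5],
    [[0,0,0],[0,0,0],0.5]
  ]
}}

```text
clock: 20.38
eef_pos: [0.6035, 0.2973, -0.0226]
tool_rot: [0.678, 0.735, 0.0, 0.0]
ft_force: [0.6, -0.5, -1.3]
grip_width: 0.0552
grasp_force: 63.5
```

Request:
{"fn": "drive_tool", "kwargs": {
  "increments": [
    [[0,0,-0.7],[0,0,0],0.5],
    [[0,0,0],[0,0,0],0.5],
    [[0,0,0],[0,0,0],0.5]
  ]
}}

```text
clock: 20.63
eef_pos: [0.6036, 0.2973, -0.0227]
tool_rot: [0.678, 0.735, 0.0, 0.0]
ft_force: [-2.0, -1.2, 3.8]
grip_width: 0.0555
grasp_force: 63.6
```

Request:
{"fn": "drive_tool", "kwargs": {
  "increments": [
    [[0,0,0],[0,0,0],0.68],
    [[0,0,0],[0,0,0],0.72],
    [[0,0,0],[0,0,0],0.8],
    [[0,0,0],[0,0,0],1],
    [[0,0,0],[0,0,0],1],
    [[0,0,0],[0,0,0],1],
    [[0,0,5],[0,0,0],1],
    [[0,0,10],[0,0,0],1]
  ]
}}

```text
clock: 21.3
eef_pos: [0.6023, 0.2967, -0.0095]
tool_rot: [0.678, 0.735, -0.002, -0.001]
ft_force: [-0.1, 0.6, 0.4]
grip_width: 0.0854
grasp_force: 0.0
```

Request:
{"fn": "drive_tool", "kwargs": {
  "increments": [
    [[0,0,20],[0,0,0],1],
    [[0,0,25],[0,0,0],1],
    [[0,0,25],[0,0,0],1],
    [[0,0,25],[0,0,0],1],
    [[0,0,15],[0,0,0],1],
    [[0,0,0],[0,0,0],1]
  ]
}}

```text
clock: 21.8
eef_pos: [0.6066, 0.2988, 0.1081]
tool_rot: [0.678, 0.735, 0.005, 0.002]
ft_force: [1.0, -0.6, 0.6]
grip_width: 0.0857
grasp_force: 0.0
```

Request:
{"fn": "drive_tool", "kwargs": {
  "increments": [
    [[-15,-6,0],[0,0,-3],1],
    [[-25,-10,0],[0,0,-3],1],
    [[-28,-11,0],[0,0,-3],1],
    [[-28,-11,0],[0,0,-3],1],
    [[-28,-11,0],[0,0,-2],1],
    [[-28,-11,0],[0,0,0],1],
    [[-20,-8,0],[0,0,0],1],
    [[-6,0,0],[0,0,0],1]
  ]
}}

```text
clock: 22.47
eef_pos: [0.4215, 0.2272, 0.1012]
tool_rot: [0.762, 0.647, -0.002, -0.0]
ft_force: [0.0, -0.4, 0.3]
grip_width: 0.0853
grasp_force: 0.0
```

Request:
{"fn": "drive_tool", "kwargs": {
  "increments": [
    [[0,0,0],[0,0,0],1],
    [[0,0,0],[0,0,0],1],
    [[0,0,0],[0,0,0],1]
  ]
}}

```text
clock: 22.72
eef_pos: [0.4271, 0.2301, 0.1019]
tool_rot: [0.762, 0.647, 0.001, 0.0]
ft_force: [0.3, 0.6, 0.6]
grip_width: 0.0853
grasp_force: 0.0
```

```bash
python3 - <<'E'
from h import *
o=get_obs();print(o["eef_pos"],o["clock"])
t=camera("top")
for q in("blue_box","yellow_box","red_box"):print(q,[(r["conf"],r["bbox"]) for r in silhouettes(q,t)[:2]])
print(proj(t,[[.6036,.2973,.053],[.4248,.229,.094]]).round(1))
print(rect(t,colour(t,"yellow",(165,215,215,260)),.094),rect(t,colour(t,"red",(120,210,225,265)),.044))
s=camera("side");print([(r["conf"],r["bbox"]) for r in silhouettes("blue_box",s)[:2]])
c=lambda p,r:cv2.resize(p["image"][r[0]:r[1],r[2]:r[3],::-1],(400,400),interpolation=cv2.INTER_CUBIC)
cv2.imwrite("pics/c9.png",np.hstack([c(s,(200,340,180,320)),c(t,(130,270,110,250))]))
E
```

```text
[0.42707456 0.23008173 0.10188196] 22.7167
blue_box [(0.74, [152.3, 146.3, 181.6, 176.6])]
yellow_box [(0.17, [151.1, 146.1, 188.0, 184.8])]
red_box [(0.73, [183.1, 226.8, 217.1, 257.8])]
[[165.6 158.1]
 [188.4 237.1]]
(array([0.4238, 0.22  ]), (np.float64(0.0549), np.float64(-8.1)), (np.float64(0.0455), np.float64(79.8))) (array([0.4236, 0.2151]), (np.float64(0.0643), np.float64(-4.9)), (np.float64(0.0632), np.float64(83.0)))
[(0.94, [183.3, 264.2, 222.3, 298.5])]
```

View pics/c9.png

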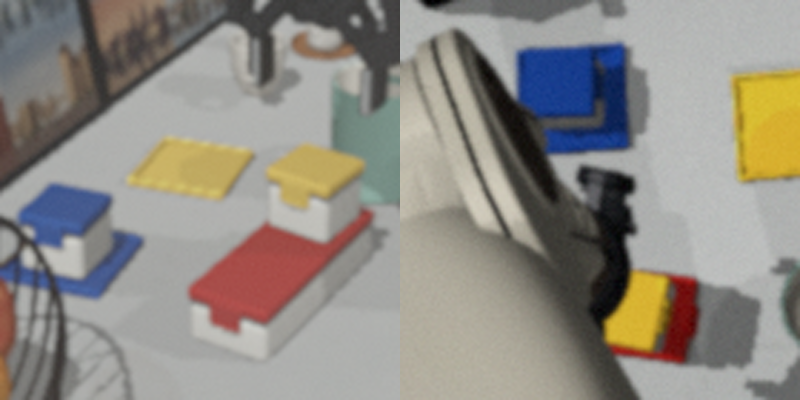

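The blue box stands upright in the blue tray, well inside the rim; yellow box undisturbed. Grasp it the same way.

Request:
{"fn": "drive_tool", "kwargs": {
  "increments": [
    [[-2,-1,-10],[0,0,0],1],
    [[0,0,-18],[0,0,0],1],
    [[0,0,-18],[0,0,0],1],
    [[0,0,-16],[0,0,0],1],
    [[0,0,-12],[0,0,0],1],
    [[0,0,-8],[0,0,0],1],
    [[0,0,0],[0,0,0],1],
    [[0,0,0],[0,0,0],1]
  ]
}}

```text
clock: 23.68
eef_pos: [0.4234, 0.2282, 0.0194]
tool_rot: [0.762, 0.647, -0.0, -0.0]
ft_force: [-0.7, -0.2, -0.9]
grip_width: 0.0852
grasp_force: 0.0
```

Request:
{"fn": "drive_tool", "kwargs": {
  "increments": [
    [[0,0,0],[0,0,0],0.8],
    [[0,0,0],[0,0,0],0.72],
    [[0,0,0],[0,0,0],0.68],
    [[0,0,0],[0,0,0],0.65],
    [[0,0,0],[0,0,0],0.6],
    [[0,0,0],[0,0,0],0.5],
    [[0,0,0],[0,0,0],0.5],
    [[0,0,0],[0,0,0],0.5]
  ]
}}

```text
clock: 24.35
eef_pos: [0.4243, 0.2288, 0.0207]
tool_rot: [0.762, 0.647, 0.001, 0.0]
ft_force: [-0.5, -0.6, 5.5]
grip_width: 0.0552
grasp_force: 63.9
```

Request:
{"fn": "drive_tool", "kwargs": {
  "increments": [
    [[0,0,3],[0,0,0],0.5],
    [[0,0,8],[0,0,0],0.5],
    [[0,0,15],[0,0,0],0.5],
    [[0,0,15],[0,0,0],0.5],
    [[0,0,10],[0,0,0],0.5],
    [[0,0,4],[0,0,0],0.5],
    [[0,0,0],[0,0,0],0.5]
  ]
}}

```text
clock: 24.93
eef_pos: [0.4241, 0.2287, 0.0757]
tool_rot: [0.762, 0.647, 0.001, 0.0]
ft_force: [0.6, -0.2, -2.2]
grip_width: 0.0552
grasp_force: 63.5
```

Request:
{"fn": "drive_tool", "kwargs": {
  "increments": [
    [[12,0,0],[0,0,0],0.5],
    [[22,0,0],[0,0,3],0.5],
    [[28,0,0],[0,0,3],0.5],
    [[28,0,0],[0,0,3],0.5],
    [[28,-10,0],[0,0,3],0.5],
    [[22,-20,0],[0,0,3],0.5],
    [[14,-25,0],[0,0,0],0.5],
    [[6,-25,0],[0,0,0],0.5]
  ]
}}

```text
clock: 25.6
eef_pos: [0.5849, 0.1474, 0.0729]
tool_rot: [0.671, 0.741, -0.0, -0.0]
ft_force: [0.5, -0.5, -1.0]
grip_width: 0.0558
grasp_force: 63.9
```

Request:
{"fn": "drive_tool", "kwargs": {
  "increments": [
    [[0,-18,0],[0,0,0],0.5],
    [[0,-9,0],[0,0,0],0.5],
    [[0,0,0],[0,0,0],0.5],
    [[0,0,0],[0,0,0],0.5],
    [[0,0,0],[0,0,0],0.5],
    [[0,0,0],[0,0,0],0.5]
  ]
}}

```text
clock: 26.1
eef_pos: [0.5832, 0.1227, 0.0746]
tool_rot: [0.671, 0.742, 0.0, -0.0]
ft_force: [0.1, -0.1, -1.1]
grip_width: 0.055
grasp_force: 63.8
```

Request:
{"fn": "drive_tool", "kwargs": {
  "increments": [
    [[1,-1,-10],[0,0,0],0.5],
    [[0,0,-20],[0,0,0],0.5],
    [[0,0,-20],[0,0,0],0.5],
    [[0,0,-18],[0,0,0],0.5],
    [[0,0,-12],[0,0,0],0.5],
    [[0,0,-5],[0,0,0],0.5],
    [[0,0,0],[0,0,0],0.5],
    [[0,0,0],[0,0,0],0.5]
  ]
}}

```text
clock: 26.77
eef_pos: [0.5845, 0.1207, -0.0105]
tool_rot: [0.671, 0.741, -0.0, -0.0]
ft_force: [0.2, -1.1, -1.3]
grip_width: 0.0557
grasp_force: 63.8
```

Request:
{"fn": "drive_tool", "kwargs": {
  "increments": [
    [[0,0,-2],[0,0,0],0.5],
    [[0,0,-1.5],[0,0,0],0.5],
    [[0,0,0],[0,0,0],0.5],
    [[0,0,0],[0,0,0],0.5],
    [[0,0,0],[0,0,0],0.5]
  ]
}}

```text
clock: 27.18
eef_pos: [0.5848, 0.1203, -0.0134]
tool_rot: [0.671, 0.741, 0.0, 0.0]
ft_force: [-0.1, 0.1, -0.5]
grip_width: 0.0556
grasp_force: 63.8
```

Request:
{"fn": "drive_tool", "kwargs": {
  "increments": [
    [[0,0,-2],[0,0,0],0.5],
    [[0,0,-2],[0,0,0],0.5],
    [[0,0,-1.5],[0,0,0],0.5],
    [[0,0,-0.5],[0,0,0],0.5],
    [[0,0,0],[0,0,0],0.5],
    [[0,0,0],[0,0,0],0.5]
  ]
}}

```text
clock: 27.68
eef_pos: [0.5844, 0.1203, -0.02]
tool_rot: [0.671, 0.741, -0.0, -0.0]
ft_force: [-0.2, -0.3, -1.6]
grip_width: 0.0556
grasp_force: 63.8
```

Request:
{"fn": "drive_tool", "kwargs": {
  "increments": [
    [[0,0,-0.7],[0,0,0],0.5],
    [[0,0,0],[0,0,0],0.5],
    [[0,0,0],[0,0,0],0.5]
  ]
}}

```text
clock: 27.93
eef_pos: [0.5846, 0.1203, -0.0202]
tool_rot: [0.671, 0.741, 0.0, 0.0]
ft_force: [-1.0, 0.5, 1.7]
grip_width: 0.0552
grasp_force: 63.9
```

Request:
{"fn": "drive_tool", "kwargs": {
  "increments": [
    [[0,0,-0.7],[0,0,0],0.5],
    [[0,0,0],[0,0,0],0.5],
    [[0,0,0],[0,0,0],0.5]
  ]
}}

```text
clock: 28.18
eef_pos: [0.5846, 0.1203, -0.0203]
tool_rot: [0.671, 0.741, 0.0, 0.0]
ft_force: [-2.9, -0.9, 6.5]
grip_width: 0.055
grasp_force: 64.5
```

Request:
{"fn": "drive_tool", "kwargs": {
  "increments": [
    [[0,0,0.3],[0,0,0],0.68],
    [[0,0,0],[0,0,0],0.72],
    [[0,0,0],[0,0,0],0.8],
    [[0,0,0],[0,0,0],1],
    [[0,0,0],[0,0,0],1],
    [[0,0,0],[0,0,0],1],
    [[0,0,5],[0,0,0],1],
    [[0,0,10],[0,0,0],1]
  ]
}}

```text
clock: 28.85
eef_pos: [0.5832, 0.12, -0.0069]
tool_rot: [0.671, 0.741, -0.001, -0.001]
ft_force: [-0.2, -0.4, 0.5]
grip_width: 0.0856
grasp_force: 0.0
```

Request:
{"fn": "drive_tool", "kwargs": {
  "increments": [
    [[0,0,20],[0,0,0],1],
    [[0,0,25],[0,0,0],1],
    [[0,0,25],[0,0,0],1],
    [[0,0,25],[0,0,0],1],
    [[0,0,15],[0,0,0],1],
    [[0,0,0],[0,0,0],1],
    [[0,0,0],[0,0,0],1]
  ]
}}

```text
clock: 29.43
eef_pos: [0.5856, 0.1205, 0.1059]
tool_rot: [0.671, 0.741, 0.002, 0.001]
ft_force: [-0.6, -0.4, -1.3]
grip_width: 0.0855
grasp_force: 0.0
```

```bash
python3 - <<'E'
from h import *
o=get_obs();print(o["eef_pos"],o["clock"])
t=camera("top");m=colour(t,"red",(120,210,225,265));print(rect(t,m,.044))
print(fit(lambda v:-iou(mask_of(t,[rectcorners(v[0],v[1],v[2],.066,.17,.044)]),m),[.43,.27,-.11],[.01,.01,.05]))
mt=colour(t,"red",(340,200,460,285));print("tray",rect(t,mt,.008),fit(lambda v:-iou(mask_of(t,[rectcorners(v[0],v[1],v[2],.098,.202,.008)]),mt),[.43,-.225,-.23],[.01,.01,.05]))
save(t,"pics/top10.png")
E
```

```text
[0.5856049  0.12053281 0.10593936] 29.4333
(array([0.4338, 0.305 ]), (np.float64(0.0646), np.float64(-3.2)), (np.float64(0.1059), np.float64(83.5)))
(array([ 0.431 ,  0.2777, -0.1264]), np.float64(0.545))
tray (array([ 0.4306, -0.2244]), (np.float64(0.0985), np.float64(-13.6)), (np.float64(0.205), np.float64(77.7))) (array([ 0.4304, -0.2228, -0.2118]), np.float64(0.959))
```

View pics/top10.png

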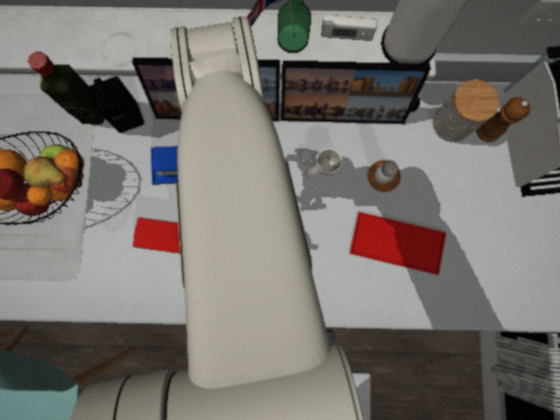

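The arm hides the yellow tray, the red box is partly visible (135–180, 218–252), the shaker stands in its tray at (385,172). Red box pose from the earlier full view: (0.4295, 0.270), yaw −6.5°.

Request:
{"fn": "drive_tool", "kwargs": {
  "increments": [
    [[-12,11,2],[0,0,0],1],
    [[-24,23,2],[0,0,-3],1],
    [[-27,26,0],[0,0,-3],1],
    [[-27,26,0],[0,0,-3],1],
    [[-27,26,0],[0,0,-3],1],
    [[-22,22,0],[0,0,0],1],
    [[-13,12,0],[0,0,0],1],
    [[-4,4,0],[0,0,0],1]
  ]
}}

```text
clock: 30.15
eef_pos: [0.425, 0.2713, 0.1065]
tool_rot: [0.744, 0.668, -0.002, -0.001]
ft_force: [0.3, -0.0, -0.0]
grip_width: 0.0855
grasp_force: 0.0
```

Request:
{"fn": "drive_tool", "kwargs": {
  "increments": [
    [[0,0,0],[0,0,0],1],
    [[0,0,0],[0,0,0],1],
    [[0,0,0],[0,0,0],1],
    [[0,0,0],[0,0,0],1]
  ]
}}

```text
clock: 30.48
eef_pos: [0.4293, 0.2694, 0.1077]
tool_rot: [0.746, 0.666, -0.0, 0.0]
ft_force: [-0.6, -0.3, -0.3]
grip_width: 0.0854
grasp_force: 0.0
```

```bash
python3 - <<'E'
from h import *
o=get_obs();print(o["eef_pos"],o["tool_rot"])
s=camera("side");save(s,"pics/side11.png")
for q in("yellow_box","red_box"):print(q,[(r["conf"],r["bbox"]) for r in silhouettes(q,s)[:2]])
def bx(x,y,yaw,a,b,z,h):
    P=proj(s,np.r_[rectcorners(x,y,yaw,a,b,z),rectcorners(x,y,yaw,a,b,z+h)]);return P.min(0).round(1),P.max(0).round(1)
print(bx(.5846,.1203,.1,.056,.056,.003,.05),bx(.4295,.270,-.113,.066,.17,0,.044))
m=silhouettes("red_box",s)[0]["region"]
print(fit(lambda v:-iou(mask_of(s,[np.r_[rectcorners(*v,.066,.17,0),rectcorners(*v,.066,.17,.044)]]),m),[.4295,.27,-.113],[.01,.01,.05]))
E
```

```text
[0.42927433 0.26936424 0.10766228] [ 7.45795885e-01  6.66174477e-01 -2.38899222e-04  8.56700396e-05]
yellow_box [(0.68, [231.4, 233.0, 260.9, 264.4])]
red_box [(0.58, [247.2, 265.8, 309.8, 328.6])]
(array([232. , 234.6]), array([261. , 265.1])) (array([245. , 265.1]), array([311.7, 327.8]))
(array([ 0.4313,  0.2672, -0.0524]), np.float64(0.897))
```

Yellow box matches its expected place in the tray; red box pose confirmed. Descend.

Request:
{"fn": "drive_tool", "kwargs": {
  "increments": [
    [[0.5,0,-10],[0,0,0],1],
    [[0,0,-20],[0,0,0],1],
    [[0,0,-25],[0,0,0],1],
    [[0,0,-25],[0,0,0],1],
    [[0,0,-20],[0,0,0],1],
    [[0,0,-12],[0,0,0],1],
    [[0,0,-6],[0,0,0],1],
    [[0,0,0],[0,0,0],1]
  ]
}}

```text
clock: 31.35
eef_pos: [0.4277, 0.2693, -0.0119]
tool_rot: [0.745, 0.667, -0.002, -0.0]
ft_force: [0.4, 0.2, 1.2]
grip_width: 0.0852
grasp_force: 0.0
```

Request:
{"fn": "drive_tool", "kwargs": {
  "increments": [
    [[0,0,-8],[0,0,0],1],
    [[0,0,-6],[0,0,0],1],
    [[0,0,-3],[0,0,0],1],
    [[0,0,0],[0,0,0],1],
    [[0,0,0],[0,0,0],1],
    [[0,0,0],[0,0,0],1]
  ]
}}

```text
clock: 31.85
eef_pos: [0.4293, 0.2706, -0.0266]
tool_rot: [0.745, 0.667, 0.0, 0.0]
ft_force: [-0.6, 0.6, -0.0]
grip_width: 0.0856
grasp_force: 0.0
```

Request:
{"fn": "drive_tool", "kwargs": {
  "increments": [
    [[0,0,0],[0,0,0],0.9],
    [[0,0,0],[0,0,0],0.84],
    [[0,0,0],[0,0,0],0.8],
    [[0,0,0],[0,0,0],0.76],
    [[0,0,0],[0,0,0],0.7],
    [[0,0,0],[0,0,0],0.6],
    [[0,0,0],[0,0,0],0.6],
    [[0,0,0],[0,0,0],0.6]
  ]
}}

```text
clock: 32.52
eef_pos: [0.4294, 0.2705, -0.0264]
tool_rot: [0.745, 0.667, 0.001, 0.0]
ft_force: [-0.2, -0.6, 5.6]
grip_width: 0.0653
grasp_force: 67.1
```

Request:
{"fn": "drive_tool", "kwargs": {
  "increments": [
    [[0,0,3],[0,0,0],0.6],
    [[0,0,8],[0,0,0],0.6],
    [[0,0,18],[0,0,0],0.6],
    [[0,0,20],[0,0,0],0.6],
    [[0,0,20],[0,0,0],0.6],
    [[0,0,20],[0,0,0],0.6],
    [[0,0,20],[0,0,0],0.6],
    [[0,0,20],[0,0,0],0.6]
  ]
}}

```text
clock: 33.18
eef_pos: [0.4283, 0.2699, 0.1028]
tool_rot: [0.745, 0.667, -0.001, -0.0]
ft_force: [0.3, -0.1, -3.2]
grip_width: 0.065
grasp_force: 67.1
```

Request:
{"fn": "drive_tool", "kwargs": {
  "increments": [
    [[0,0,16],[0,0,0],0.6],
    [[0,0,8],[0,0,0],0.6],
    [[0,0,0],[0,0,0],0.6],
    [[0,0,0],[0,0,0],0.6]
  ]
}}

```text
clock: 33.52
eef_pos: [0.4287, 0.2702, 0.1257]
tool_rot: [0.745, 0.667, -0.0, -0.0]
ft_force: [0.7, -0.1, -2.8]
grip_width: 0.0654
grasp_force: 67.1
```

Request:
{"fn": "drive_tool", "kwargs": {
  "increments": [
    [[0,-12,0],[0,0,0],0.6],
    [[0,-24,0],[0,0,0],0.6],
    [[0,-34,0],[0,0,0],0.6],
    [[0,-34,0],[0,0,0],0.6],
    [[0,-34,0],[0,0,0],0.6],
    [[0,-34,0],[0,0,0],0.6],
    [[0,-34,0],[0,0,0],0.6],
    [[0,-34,0],[0,0,0],0.6]
  ]
}}

```text
clock: 34.18
eef_pos: [0.4271, 0.0281, 0.1246]
tool_rot: [0.745, 0.667, -0.001, -0.001]
ft_force: [-0.2, -0.1, -3.3]
grip_width: 0.0651
grasp_force: 67.1
```

Request:
{"fn": "drive_tool", "kwargs": {
  "increments": [
    [[0,-34,0],[0,0,0],0.6],
    [[0,-34,0],[0,0,-2],0.6],
    [[0,-34,0],[0,0,-2],0.6],
    [[0,-34,0],[0,0,-2],0.6],
    [[0,-34,0],[0,0,0],0.6],
    [[0,-34,0],[0,0,0],0.6],
    [[0,-28,0],[0,0,0],0.6],
    [[0,-16,0],[0,0,0],0.6]
  ]
}}

```text
clock: 34.85
eef_pos: [0.4271, -0.2207, 0.1244]
tool_rot: [0.78, 0.626, -0.001, -0.001]
ft_force: [0.2, -0.0, -3.2]
grip_width: 0.0654
grasp_force: 67.1
```

Request:
{"fn": "drive_tool", "kwargs": {
  "increments": [
    [[0,-6,0],[0,0,0],0.6],
    [[0,0,0],[0,0,0],0.6],
    [[0,0,0],[0,0,0],0.6],
    [[0,0,0],[0,0,0],0.6],
    [[0,0,0],[0,0,0],0.6]
  ]
}}

```text
clock: 35.27
eef_pos: [0.4287, -0.2224, 0.1257]
tool_rot: [0.778, 0.628, -0.0, -0.001]
ft_force: [-0.3, 0.1, -3.1]
grip_width: 0.0653
grasp_force: 67.1
```

Request:
{"fn": "drive_tool", "kwargs": {
  "increments": [
    [[2,-1.5,-10],[0,0,0],0.6],
    [[0,0,-20],[0,0,0],0.6],
    [[0,0,-22],[0,0,0],0.6],
    [[0,0,-22],[0,0,0],0.6],
    [[0,0,-22],[0,0,0],0.6],
    [[0,0,-15],[0,0,0],0.6],
    [[0,0,-8],[0,0,0],0.6],
    [[0,0,0],[0,0,0],0.6]
  ]
}}

```text
clock: 35.93
eef_pos: [0.4294, -0.2237, 0.0048]
tool_rot: [0.779, 0.627, -0.001, -0.002]
ft_force: [0.0, 0.3, -3.2]
grip_width: 0.0652
grasp_force: 67.2
```

Request:
{"fn": "drive_tool", "kwargs": {
  "increments": [
    [[0,0,0],[0,0,0],0.6],
    [[0,0,0],[0,0,0],0.6],
    [[0,0,0],[0,0,0],0.6]
  ]
}}

```text
clock: 36.18
eef_pos: [0.4322, -0.2257, 0.0082]
tool_rot: [0.779, 0.627, 0.001, 0.001]
ft_force: [-0.6, -0.5, -3.6]
grip_width: 0.0652
grasp_force: 67.2
```

```bash
python3 - <<'E'
from h import *
o=get_obs();e=o["eef_pos"];print(e,o["tool_rot"],o["ft_force"]);z=e[2]+.0264
s=camera("side");r=silhouettes("red_box",s);print([(q["conf"],q["bbox"]) for q in r[:2]])
f=lambda v:-iou(mask_of(s,[np.r_[rectcorners(*v,.066,.17,z),rectcorners(*v,.066,.17,z+.044)]]),r[0]["region"])
x0=[e[0],e[1],-.212];print(f(x0),fit(f,x0,[.01,.01,.05]))
E
```

```text
[ 0.43220974 -0.22569697  0.00821699] [7.78953854e-01 6.27079740e-01 5.58976536e-04 1.25710770e-03] [-0.62689551 -0.50314145 -3.56482484]
[(0.66, [322.9, 191.0, 365.2, 223.4])]
-0.6702033598585323 (array([ 0.4318, -0.2301, -0.1524]), np.float64(0.702))
```

Request:
{"fn": "drive_tool", "kwargs": {
  "increments": [
    [[-1.5,1.5,-6],[0,0,0],0.6],
    [[0,0,-8],[0,0,0],0.6],
    [[0,0,-6],[0,0,0],0.6],
    [[0,0,-3],[0,0,0],0.6],
    [[0,0,-2],[0,0,0],0.6],
    [[0,0,0],[0,0,0],0.6],
    [[0,0,0],[0,0,0],0.6],
    [[0,0,0],[0,0,0],0.6]
  ]
}}

```text
clock: 36.95
eef_pos: [0.4297, -0.2238, -0.0179]
tool_rot: [0.779, 0.627, 0.0, 0.0]
ft_force: [1.1, -0.0, -2.3]
grip_width: 0.0654
grasp_force: 67.2
```

Request:
{"fn": "drive_tool", "kwargs": {
  "increments": [
    [[0,0,-2],[0,0,0],0.6],
    [[0,0,-1.5],[0,0,0],0.6],
    [[0,0,-1],[0,0,0],0.6],
    [[0,0,0],[0,0,0],0.6],
    [[0,0,0],[0,0,0],0.6]
  ]
}}

```text
clock: 37.37
eef_pos: [0.4294, -0.2236, -0.0226]
tool_rot: [0.779, 0.627, -0.0, -0.0]
ft_force: [0.1, 0.9, -3.1]
grip_width: 0.0654
grasp_force: 67.2
```

Request:
{"fn": "drive_tool", "kwargs": {
  "increments": [
    [[0,0,-0.7],[0,0,0],0.6],
    [[0,0,0],[0,0,0],0.6],
    [[0,0,0],[0,0,0],0.6]
  ]
}}

```text
clock: 37.62
eef_pos: [0.4295, -0.2237, -0.0232]
tool_rot: [0.779, 0.627, -0.0, -0.0]
ft_force: [-0.6, 0.5, -2.3]
grip_width: 0.0651
grasp_force: 67.2
```

Request:
{"fn": "drive_tool", "kwargs": {
  "increments": [
    [[0,0,-0.7],[0,0,0],0.6],
    [[0,0,0],[0,0,0],0.6],
    [[0,0,0],[0,0,0],0.6]
  ]
}}

```text
clock: 37.87
eef_pos: [0.4296, -0.2238, -0.0234]
tool_rot: [0.779, 0.627, 0.0, 0.0]
ft_force: [-1.7, -0.2, 3.5]
grip_width: 0.0653
grasp_force: 67.7
```

Contact. Release, rise, and retreat toward the start side.

Request:
{"fn": "drive_tool", "kwargs": {
  "increments": [
    [[0,0,0],[0,0,0],0.79],
    [[0,0,0],[0,0,0],0.83],
    [[0,0,0],[0,0,0],0.9],
    [[0,0,0],[0,0,0],1],
    [[0,0,0],[0,0,0],1],
    [[0,0,0],[0,0,0],1],
    [[0,0,5],[0,0,0],1],
    [[0,0,10],[0,0,0],1]
  ]
}}

```text
clock: 38.53
eef_pos: [0.4284, -0.2231, -0.0094]
tool_rot: [0.779, 0.627, -0.001, -0.001]
ft_force: [0.7, -0.1, -0.4]
grip_width: 0.0855
grasp_force: 0.0
```

Request:
{"fn": "drive_tool", "kwargs": {
  "increments": [
    [[0,0,20],[0,0,0],1],
    [[0,0,25],[0,0,0],1],
    [[0,0,25],[0,0,0],1],
    [[0,0,25],[0,0,0],1],
    [[0,0,25],[0,0,0],1],
    [[0,0,25],[0,0,0],1],
    [[0,0,15],[0,0,0],1],
    [[0,0,0],[0,0,0],1]
  ]
}}

```text
clock: 39.2
eef_pos: [0.4321, -0.2251, 0.1561]
tool_rot: [0.779, 0.627, 0.002, 0.004]
ft_force: [-0.3, -0.1, -0.1]
grip_width: 0.0853
grasp_force: 0.0
```

Request:
{"fn": "drive_tool", "kwargs": {
  "increments": [
    [[-15,8,0],[0,0,0],1],
    [[-20,12,0],[0,0,0],1],
    [[-20,12,0],[0,0,0],1],
    [[-20,12,0],[0,0,0],1],
    [[-15,12,0],[0,0,0],1],
    [[-8,12,0],[0,0,0],1],
    [[0,0,0],[0,0,0],1],
    [[0,0,0],[0,0,0],1]
  ]
}}

```text
clock: 39.87
eef_pos: [0.3312, -0.1555, 0.1512]
tool_rot: [0.779, 0.627, 0.0, 0.0]
ft_force: [-0.7, 0.5, -0.2]
grip_width: 0.0851
grasp_force: 0.0
```

```bash
python3 - <<'E'
from h import *
o=get_obs();print(o["eef_pos"],o["clock"],o["grip_width"])
s=camera("side");t=camera("top")
for q in names[:4]+names[8:]:print(q,[(round(r["conf"],2),r["bbox"]) for p in(t,s) for r in silhouettes(q,p)[:1]])
c=lambda p,r:cv2.resize(p["image"][r[0]:r[1],r[2]:r[3],::-1],(400,300),interpolation=cv2.INTER_CUBIC)
cv2.imwrite("pics/end.png",np.vstack([np.hstack([c(s,(185,275,270,390)),c(s,(210,315,170,310))]),np.hstack([c(t,(140,275,130,310)),c(t,(140,290,280,480))])]))
E
```

```text
[ 0.33121391 -0.15548622  0.15115592] 39.8667 0.08512695520169608
salt_shaker [(0.6, [375.4, 158.1, 398.7, 182.7]), (0.61, [284.8, 188.7, 299.1, 218.3])]
blue_box [(0.95, [148.7, 144.7, 181.5, 176.9]), (0.67, [185.2, 262.3, 221.8, 296.8])]
yellow_box [(0.66, [230.4, 156.9, 261.9, 183.7]), (0.81, [233.2, 236.0, 261.9, 265.4])]
red_box [(0.87, [359.9, 218.8, 442.6, 259.5]), (0.75, [322.5, 198.4, 367.3, 231.8])]
espresso_cup [(0.95, [301.9, 150.6, 344.3, 176.8]), (0.8, [260.7, 208.3, 281.4, 232.5])]
mint_mug [(0.6, [244.6, 217.8, 301.8, 257.4]), (0.95, [295.9, 223.9, 328.6, 273.9])]
```

View pics/end.png

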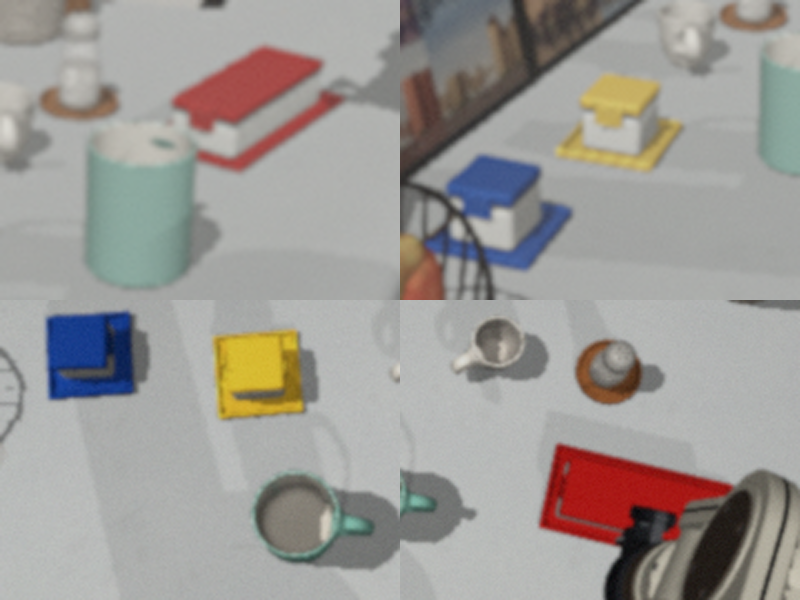

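All four things stand flat in their own trays. The cup and mug are unmoved and the gripper is clear. Handing in.

```bash
python3 -c "from workcell import job_done;print(job_done())"
```

```text
the job is handed in; nothing more can be done
None
```

The job is handed in: the shaker, blue box, yellow box and long red box went, in that order, into their own trays and stand upright and released in the final pictures; the cup and mug are where they were; arm clock 39.9 s at the last move.

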